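# Lock the depth-stop screw of the burger press

## Robot

A 6-joint arm with a two-finger parallel gripper is mounted at the origin on a cart in front of the work surface, level with it; the furniture and walls round the work are solid. World frame = base frame: x ahead of the robot, y to its left, z up, the work surface at z = 0. Lengths are in m, angles in degrees, forces in N, time in s.
With the tool pointing down it reaches from about 0.35 to 0.725 m from the base axis. Payload 4.3 kg.
Tool frame: the origin (TCP) lies midway between the tips of the shut fingers; the grasp point (between the pads) lies 19 mm behind it; z points along the fingers, y is the line along which they close (so a half turn about z gives the same grasp; the last joint's range is limited). The gripper opens to 85 mm and grips with 20 to 120 N. Pads are 22 mm wide; open, the fingers measure 114 mm over their backs; the gripper's body (76 mm by 85 mm) begins 54 mm behind the grasp point. The pads swing forward as they close: fully open they stand 13 mm farther back than shut.
Start: joints at [58.711, 21.618, 4.641, 73.018, 0, 83.68], TCP at [0.243, 0.521, 0.231] pointing down, gripper open.
Joint ranges: [-156.06, 156.06], [-48.1, 94.91], [-58.44, 69.94], [-101.28, 121.22], [-78.64, 73.56], [-180, 180]. Speed limits (degrees/s): [147.25, 147.25, 180, 180, 180, 180].

## Interface

Orientations are given as [roll, pitch, yaw] about the fixed x, y, z axes, in that order (R = Rz(yaw) Ry(pitch) Rx(roll)).
In Python, from workcell import robot gives the robot as it stands.
- The arm moves only by the tool send_rows, never from a script. Its arguments are lists of equal length, an entry for each row: "linear": the shift along the tool's x, y, z in cm, a list of three; "turn": the turn, a rotation vector about the tool's x, y, z in degrees, a list of three. In form: {"linear": [[dx, dy, dz], ...], "turn": [[ax, ay, az], ...]}. A call has 1 to 10 rows; each row shifts and turns the commanded pose from where the row before left it, along the tool's axes as they then stand; what a row does not reach is not made up. A row lasts 1/10 s, in which the tool goes at most 50 mm and 8.59 degrees, less where a joint would pass 70% of its speed; a pose out of reach is approached as far as the arm can. A call with a gripper value outside its range is refused whole. "claw" is the closure, from -1 (fully open) to 1 (shut), set as the call begins (left out, the last holds). The fingers move at their own pace and stop on an object; the grip force is fixed at half the most. Time passes only in rows, so rows that do not move let the fingers close. It gives the time, the measured TCP pose, the force, the opening and the grip force at its end, in the units of the state.
- robot.state(): the state, without advancing time (a new reading comes with each control period).
- robot.grab_frame(name): name is "side" or "top" or "wrist"; returns a dict with "frame" (420x560x3 uint8, red, green, blue), "fx", "fy", "cx", "cy" (pixels), "R" (3x3) and "t" (3): a world point X has camera coordinates R X + t; the wrist camera has in their place "tool_from_camera" (4x4, takes a point from camera to tool coordinates, whose origin is the TCP and whose axes are the flange's). Camera axes: x right, y down, z forward; pixel columns grow to the right and rows downward; lengths in m; the calibration is good to about 2 mm. A picture is of the moment at which its call begins: read the wrist's pose just before it. There is no depth.
- robot.close_job(): hands the job in; it is judged then, once.
The state is a dict: "clock": time; "q": joint angles; "qd": joint speeds; "tau": joint torques, N m; "ee_pos": TCP position; "tcp_rot": TCP orientation; "force": force on the tool from outside, world axes, zero at the start; "torque": the same for the moment, N m; "opening": opening from 0.0 (shut) to 1.0 (fully open); "gripper_force": force on a finger pad.
Only numpy, scipy, OpenCV 4.12 (cv2) and the standard library are available. Lean on these libraries where they do the work, as an engineer would, in place of code of your own. Each camera call takes 0.05 s, during which the arm holds its last target. There are 200 camera calls.

## Task

Lock the setting of the press's stop screw with its jam nut. Push the holding fork fully home so that it holds the screw, turn the hexagon nut clockwise until it bites on the spring washer and then about 35 degrees more, so that the washer is well pressed down but not crushed, and then draw the fork fully out again; the screw must keep its setting, and the jar, the shaker and the potato must stay where they are.

Things in the scene. Friction and masses are not known exactly. Their poses are not given: they have to be found in the camera images.
- press: fixed stop stand of a burger press: wooden foot 225 x 130 x 18 mm, two steel posts, aluminium bridge (50 mm along x, 124 mm along y, its top 100 mm above the worktop) through which the upright stop screw passes. Origin on the worktop straight below the screw's axis; z up; x is the way the holding fork slides home; the foot reaches from x = -160 to +65 mm
- fork_knob (a point): middle of the black upright round knob of the holding fork, 22 mm across, 30 mm tall (59 to 89 mm above the worktop), at y = 0 of the press, x = -135 mm with the fork fully out and -85 mm with it home
- fork (a joint): travel of the steel holding fork in m: 0 fully out, 0.050 fully home (stops at both ends), along the x of the press. Home, its two jaws straddle the square collar of the screw under the bridge and keep the screw from turning. It slides with about 3 N of friction and stays where it is left. Starts within 10 mm of fully out
- screw (a joint): turn of the stop screw in rad, clockwise from above positive; 0 is the setting to keep, with the 30 mm square collar parallel to the fork's jaws. Unless the fork is home the screw turns along with the nut, being easier to turn than the nut is on it. In the fork it has up to about 0.1 rad of play either way
- nut_mid (a point): centre of the steel hexagon jam nut on the screw, 30 mm over its flats, 20 mm tall, about 127 mm above the worktop at the start; z up; x and every 60 degrees from it point square at a flat. Clockwise from above tightens; it sinks 1 mm per rad. It turns with 0.1 N m until it bites on the washer after 0.3 to 2.7 rad, different each time, unseen, felt as a jump to 0.35 N m
- jam_jar: glass jar of jam with a green lid, 64 mm across, 99 mm tall, standing beside the press; origin at the centre of its underside. Leave it alone
- salt_shaker: grey salt shaker, 44 mm across, 90 mm tall, standing beside the press; origin at the centre of its underside. Leave it alone
- potato: small potato, 45 x 49 x 34 mm, lying beside the press; origin at the centre of its underside. Leave it alone
- stud_end (a point): upper end of the bare 12 mm threaded stud of the screw, 156 mm above the worktop, on the nut's axis. Between the bridge's top and the nut stand a round steel bushing and the washer, 28 mm across at most
- washer_top (a point): upper rim of the dark spring washer under the nut. From the bite on it sinks 1 mm per rad of the nut on the screw (less some spring of the parts) and the torque to turn the nut rises: 0.35 N m at 0, 0.43 at 0.25 mm, 0.52 at 0.5 mm, 0.60 at 0.75 mm; a tool that has stopped turning feels 0.1 to 0.15 N m less. It stays pressed when the nut is let go
- washer_foot (a point): underside of the same washer, on the axis; washer_top is 4.0 mm above it with the washer free and 3.0 mm with it crushed flat, too little to be read off safely. If the nut is let go half tightened, nut and screw ease back by up to 0.2 rad in the fork's play; that turn must be made up before the washer sinks further

How it is judged (in metres and radians):
On the way, in this order (a step that is already met when the one before it is completed fails the run):
1. the fork is fully home and holds the screw at its setting, the washer still free (value of joint fork above 0.044 m and value of joint screw between -0.2 and 0.2 rad and z of washer_top in the frame of washer_foot above 0.0039 m), for 0.2 s.
2. with the fork home, the nut has pressed the washer down by at least 0.25 mm (value of joint fork above 0.04 m and z of washer_top in the frame of washer_foot below 0.00375 m), for 0.2 s.
At the end, for the whole second after the job is handed in: The washer stays pressed down by 0.25 to 0.8 mm, the screw is within 0.2 rad of its setting, the fork is drawn out to within 10 mm of its outer stop, and jar, shaker and potato are within 20 mm of where they stood (value of joint fork below 0.01 m and z of washer_top in the frame of washer_foot between 0.0032 and 0.00375 m and value of joint screw between -0.2 and 0.2 rad and distance of each of jam_jar, salt_shaker, potato from where it was at the start of the episode below 0.02 m); the robot touches nothing.
It fails at once if the washer is crushed (pressed down more than 0.88 mm: nut over-tightened) (z of washer_top in the frame of washer_foot below 0.00312 m).
It fails at once if the screw is turned off its setting by more than 0.35 rad (value of joint screw above 0.35 rad or value of joint screw below -0.35 rad).
It fails at once if jar, shaker or potato is pushed about by more than 30 mm (distance of any of jam_jar, salt_shaker, potato from where it was at the start of the episode above 0.03 m).
It also fails if it takes over 72 s, if anything falls off the work surface, if the arm or the gripper's body presses on something with over 40 N, if the wrist force passes 120 N, or if a joint passes its speed limit or range.

## Working session

There is one attempt and no reset: what is moved stays moved. The work goes in short steps, Python scripts to look and compute and a tool call to move; the robot and the scene stay as the last step left them, time stands still between calls to the robot, and variables do not carry over. Pictures are saved under pics/ and viewed, at most 10 in all, crops included, and the job is handed in when it is done.

Besides the shell and the picture viewer there is one more tool, called as a command line: name --argument value ..., lists and objects as JSON in quotes. send_rows: Moves the arm, as the interface text tells. Its arguments: {"type":"object","properties":{"linear":{"type":"array","items":{"type":"array","items":{"type":"number"}}},"turn":{"type":"array","items":{"type":"array","items":{"type":"number"}}},"claw":{"type":"number"}},"required":["linear","turn"]}

```bash
mkdir -p pics; cat > h.py <<'E'
import numpy as np, cv2, pickle
from workcell import robot
def save(n):
    f=robot.grab_frame(n); pickle.dump(f,open(f'{n}.pkl','wb')); return f
E
python3 - <<'E'
from h import *
s=robot.state(); print(s)
a=save('top');b=save('side')
for f in(a,b): print(f['fx'],f['cx'],f['cy'],f['R'],f['t'])
cv2.imwrite('pics/a.png',a['frame'][:,:,::-1]);cv2.imwrite('pics/b.png',b['frame'][:,:,::-1])
E
```

```text
{'clock': 0.0, 'q': array([5.87118461e+01, 2.16621438e+01, 4.56478850e+00, 7.30171667e+01,
       1.49040148e-03, 8.36798015e+01]), 'qd': array([-0.01082851,  0.04630303,  0.02922009, -0.06386769,  0.03215216,
        0.07608673]), 'tau': array([ 1.05752453e-03, -4.63599837e+01,  2.69878811e+01,  2.06915452e-02,
        4.25433973e-05, -9.97143957e-06]), 'ee_pos': array([0.24237638, 0.5207253 , 0.23037094]), 'tcp_rot': array([-1.79886338e+02, -1.40884560e-02,  1.55032029e+02]), 'force': array([ 0.51715737, -0.22818102,  0.09270892]), 'torque': array([-0.00646907, -0.03345211, -0.03537085]), 'gripper_force': 0.0, 'opening': 0.9980086317304476}
525.0614724069733 273.5980737297316 223.6807556424331 [[ 0.00635377 -0.99980571  0.01865946]
 [-0.99044325 -0.00886298 -0.13763584]
 [ 0.13777448 -0.01760663 -0.99030712]] [0.04261993 0.5584971  1.11950197]
458.83597290878254 283.6741719879279 212.70144795555143 [[ 0.9353938  -0.353095   -0.01903569]
 [-0.14586546 -0.33625721 -0.93040548]
 [ 0.32212064  0.87307217 -0.36603728]] [-0.47661919  0.21700132  0.86222205]
```

View pics/a.png

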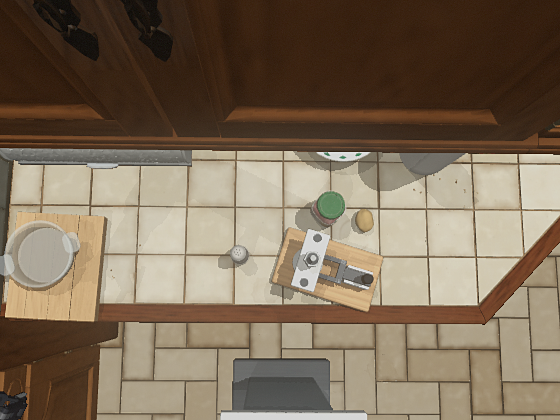

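View pics/b.png

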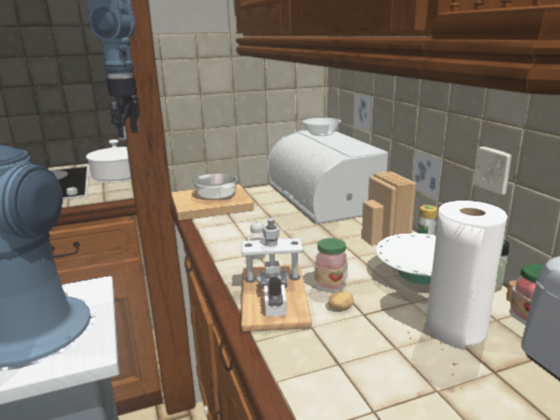

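Top view: the press is at about (325,270), with the nut at (312,258), the knob at (368,280), the jar at (330,207), the potato at (365,220) and the shaker at (239,254). Side view: the nut is at about (271,232) and the knob at (275,287). I'll zoom both.

```bash
python3 - <<'E'
from h import *
a=pickle.load(open('top.pkl','rb'))['frame'][220:320,265:390,::-1]
b=pickle.load(open('side.pkl','rb'))['frame'][210:330,230:320,::-1]
a=cv2.resize(a,None,fx=6,fy=6,interpolation=cv2.INTER_CUBIC); b=cv2.resize(b,None,fx=5,fy=5,interpolation=cv2.INTER_CUBIC)
cv2.imwrite('pics/a2.png',a);cv2.imwrite('pics/b2.png',b)
E
```

```text
(no output)
```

View pics/a2.png

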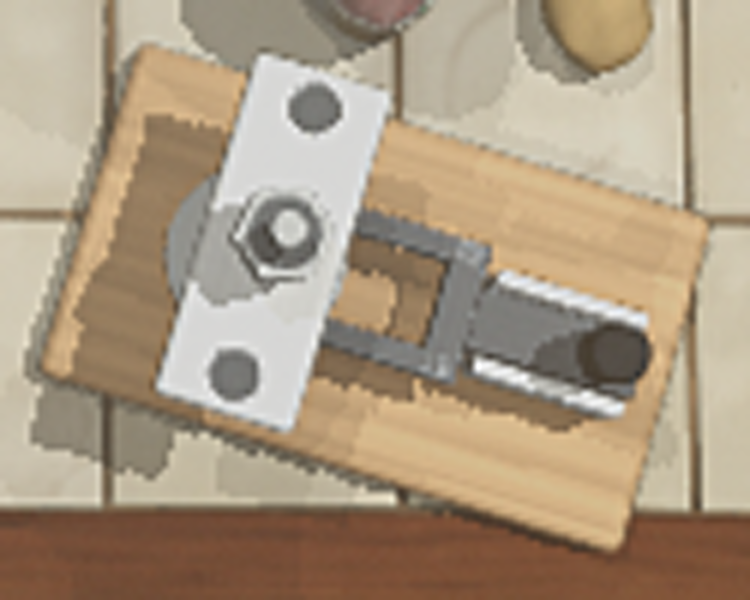

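View pics/b2.png

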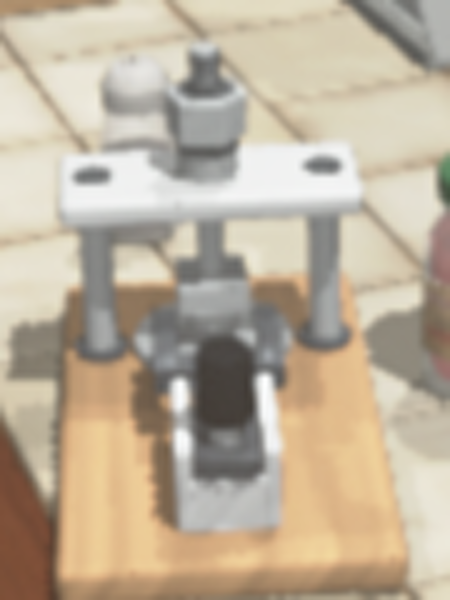

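Crops. Top: bridge corners at (257,50), (393,93), (297,432), (157,385), stud end at (296,228), knob top at about (620,347). Side: stud end at (203,47), knob top at (226,345).

```bash
cat >> h.py <<'E'
def back(f,u,v,z):
    d=f['R'].T@np.array([(u-f['cx'])/f['fx'],(v-f['cy'])/f['fy'],1]); c=-f['R'].T@f['t']
    return c+d*(z-c[2])/d[2]
def proj(f,X):
    c=f['R']@np.asarray(X)+f['t']; return np.array([f['fx']*c[0]/c[2]+f['cx'],f['fy']*c[1]/c[2]+f['cy']])
E
python3 - <<'E'
from h import *
from scipy.optimize import least_squares
T=pickle.load(open('top.pkl','rb'));S=pickle.load(open('side.pkl','rb'))
t=lambda u,v,z:back(T,u/6+264.6,v/6+219.6,z)
s=lambda u,v,z:back(S,u/5+229.6,v/5+209.6,z)
print('foot',[t(*p,.018)[:2].round(4) for p in((145,42),(710,218),(620,552),(38,372))])
print('bridge',[t(*p,.1)[:2].round(4) for p in((257,50),(393,93),(297,432),(157,385))])
print('stud',t(294,228,.156),s(203,47,.156)); print('knob',t(620,347,.089),s(226,345,.089))
print('potato',back(T,364,219,.017),'jar',back(T,330,205,.099),'shk',back(T,239,252,.09))
# pose fit
pts=[((25,62),(257,50)),((-25,62),(393,93)),((-25,-62),(297,432)),((25,-62),(157,385))]
L=[(np.r_[np.array(a)/1e3,.1],t(*p,.1)) for a,p in pts]
F=[((65,65),(145,42)),((-160,65),(710,218)),((-160,-65),(620,552)),((65,-65),(38,372))]
L+=[(np.r_[np.array(a)/1e3,.018],t(*p,.018)) for a,p in F]+[(np.array([0,0,.156]),t(294,228,.156))]
def r(p):
    c,q=np.cos(p[2]),np.sin(p[2]); return np.concatenate([(p[0]+c*a[0]-q*a[1]-w[0],p[1]+q*a[0]+c*a[1]-w[1]) for a,w in L])
for g in (0,1.5,-1.5,3):
    o=least_squares(r,[.5,0,g])
    print(o.x[:2],np.degrees(o.x[2]),o.cost)
print(r(o.x).reshape(-1,2).round(4))
E
```

```text
foot [array([0.5547, 0.0125]), array([ 0.4904, -0.1982]), array([ 0.3675, -0.1623]), array([0.4317, 0.0516])]
bridge [array([ 0.5412, -0.0227]), array([ 0.5266, -0.0699]), array([ 0.4096, -0.036 ]), array([0.4252, 0.0119])]
stud [ 0.47522926 -0.03000377  0.156     ] [ 0.4724142  -0.02926662  0.156     ]
knob [ 0.43971932 -0.14961264  0.089     ] [ 0.43754109 -0.14951527  0.089     ]
potato [ 0.57359298 -0.15738288  0.017     ] jar [ 0.59041747 -0.07039126  0.099     ] shk [0.49063271 0.1196501  0.09      ]
[ 0.47541377 -0.02908188] 72.69236661160002 0.06354127243428814
[ 0.47540539 -0.02907927] 72.7161938231326 0.0635412725082426
[ 0.47541312 -0.02908167] 72.69422734566012 0.06354127228074075
[ 0.47540612 -0.02907949] 72.7141202060949 0.06354127232597671
[[-0.1176  0.0359]
 [-0.1178  0.0354]
 [ 0.1176 -0.0353]
 [ 0.1168 -0.0355]
 [-0.122   0.0398]
 [-0.1246  0.0356]
 [ 0.1224 -0.0389]
 [ 0.1251 -0.0379]
 [ 0.0002  0.0009]]
```

send_rows --linear '[[-2.2,-2.3,-0.1],[-2.2,-2.3,-0.1],[-2.2,-2.3,-0.1],[-2.2,-2.3,-0.1],[-2.2,-2.3,-0.1],[-2.2,-2.3,-0.1],[-2.2,-2.3,-0.1],[-2.2,-2.3,-0.1],[-2.2,-2.3,-0.1],[-2.2,-2.3,-0.1]]' --turn '[[0,0,0],[0,0,0],[0,0,0],[0,0,0],[0,0,0],[0,0,0],[0,0,0],[0,0,0],[0,0,0],[0,0,0]]'

```text
clock: 1.1
ee_pos: [0.345, 0.2186, 0.241]
tcp_rot: [-180.0, -0.0, 155.0]
force: [0.1, 0.1, 0.4]
opening: 1.0
gripper_force: 0.0
```

send_rows --linear '[[-2.2,-2.3,-0.1],[-2.2,-2.3,-0.1],[-2.2,-2.3,-0.1],[-2.2,-2.3,-0.1],[-2.2,-2.3,-0.1],[-2.2,-2.3,-0.1],[-2.2,-2.3,-0.1],[-2.2,-2.3,-0.1],[-2.2,-2.3,-0.1],[-2.2,-2.3,-0.1]]' --turn '[[0,0,-8],[0,0,0],[0,0,0],[0,0,0],[0,0,0],[0,0,0],[0,0,0],[0,0,0],[0,0,0],[0,0,0]]'

```text
clock: 2.1
ee_pos: [0.4843, -0.0672, 0.2509]
tcp_rot: [180.0, -0.1, 163.0]
force: [0.2, 0.2, -0.2]
opening: 1.004
gripper_force: 0.0
```

```bash
python3 - <<'E'
from h import *
s=robot.state(); print(s['clock'],s['q'].round(2),s['ee_pos'],s['tcp_rot'],s['force'],s['torque'])
f=robot.grab_frame('wrist');f['s']=s; pickle.dump(f,open('w1.pkl','wb')); print(f['tool_from_camera'],f['fx'])
cv2.imwrite('pics/w1.png',f['frame'][:,:,::-1])
E
```

```text
2.1 [-1.534e+01  1.133e+01 -6.490e+00  7.223e+01  1.000e-02  1.640e+00] [ 0.48433286 -0.06717221  0.25088286] [ 1.79989171e+02 -5.38544425e-02  1.63015768e+02] [ 0.1874238   0.19161869 -0.16894293] [ 0.08589703 -0.01039757 -0.02487937]
[[ 9.54850659e-04 -9.53764324e-01 -3.00553991e-01  7.64704129e-02]
 [ 9.99998599e-01  1.32391390e-03 -1.02428361e-03  5.45196689e-04]
 [ 1.37483277e-03 -3.00552592e-01  9.53764252e-01 -1.41800095e-01]
 [ 0.00000000e+00  0.00000000e+00  0.00000000e+00  1.00000000e+00]] 319.28140903913146
```

View pics/w1.png

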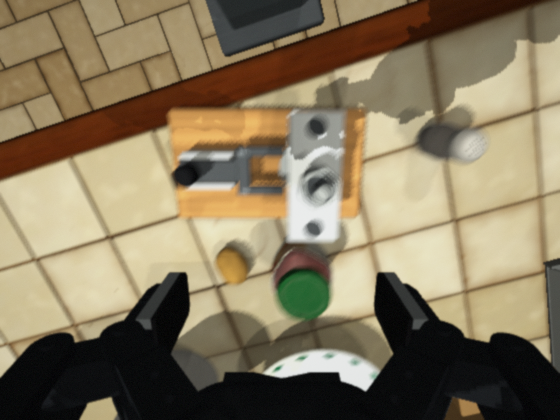

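The wrist picture is slightly blurred. The nut is at (318,184) and the knob at (187,173). The jar and the potato stand clear. I'll rectify a still picture onto the nut's top plane.

```bash
cat >> h.py <<'E'
from scipy.spatial.transform import Rotation as Ro
def wrist(f):
    s=f['s']; W=np.eye(4); W[:3,:3]=Ro.from_euler('xyz',s['tcp_rot'],degrees=True).as_matrix(); W[:3,3]=s['ee_pos']
    C=np.linalg.inv(W@f['tool_from_camera']); f['R'],f['t']=C[:3,:3],C[:3,3]; return f
def getw():
    s=robot.state(); f=robot.grab_frame('wrist'); f['s']=s; return wrist(f)
def rect(f,x0,y0,z,n=400,mm=.25): # image: right=-y, up=+x, centre x0,y0
    h=n*mm/2e3
    src=np.float32([proj(f,(x0+a*h,y0+b*h,z)) for a,b in((1,1),(1,-1),(-1,-1),(-1,1))])
    return cv2.warpPerspective(f['frame'][:,:,::-1],cv2.getPerspectiveTransform(src,np.float32([(0,0),(n,0),(n,n),(0,n)])),(n,n),flags=cv2.INTER_CUBIC)
E
python3 - <<'E'
from h import *
robot.grab_frame('wrist'); f=getw(); pickle.dump(f,open('w2.pkl','wb')); print(f['s']['ee_pos'],f['s']['tcp_rot'])
cv2.imwrite('pics/w2.png',np.hstack([rect(f,.474,-.0293,.137),rect(f,.4385,-.1495,.089)]))
E
```

```text
[ 0.48565282 -0.06899777  0.25067662] [-1.79948760e+02  3.02485427e-02  1.62801186e+02]
```

View pics/w2.png

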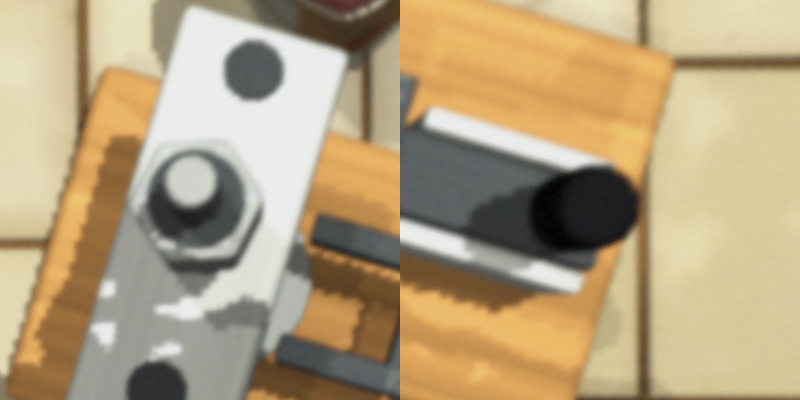

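send_rows --linear '[[0.5,-2.3,0],[0.6,-2.3,0],[0.6,-2.3,0],[0.6,-2.15,0],[0,0,0],[0,0,0],[0,0,0],[0,0,0],[0,0,0],[0,0,0]]' --turn '[[0,0,0],[0,0,0],[0,0,0],[0,0,0],[0,0,-8.2],[0,0,-8.2],[0,0,-8.2],[0,0,-8.2],[0,0,-8.2],[0,0,-8.2]]'

```text
clock: 3.25
ee_pos: [0.4352, -0.1445, 0.251]
tcp_rot: [179.9, -0.0, -147.4]
force: [0.6, -0.3, 0.1]
opening: 0.999
gripper_force: 0.0
```

send_rows --linear '[[0,0,0],[0,0,0],[0,0,0],[0,0,0],[0,0,0],[0,0,3],[0,0,3],[0,0,2],[0,0,0],[0,0,0]]' --turn '[[0,0,-8.2],[0,0,-8.2],[0,0,-8.2],[0,0,-8.2],[0,0,-8.2],[0,0,0],[0,0,0],[0,0,0],[0,0,0],[0,0,0]]'

```text
clock: 4.25
ee_pos: [0.4354, -0.1449, 0.1715]
tcp_rot: [179.9, 0.0, -106.7]
force: [0.1, 0.6, 0.9]
opening: 0.998
gripper_force: 0.0
```

```bash
python3 - <<'E'
from h import *
s=robot.state(); print(s['clock'],s['q'].round(2),s['ee_pos'],s['tcp_rot'],s['force'],s['torque'])
x=np.r_[.4373,-.1488,.068]-s['ee_pos']; print('tool delta cm',100*Ro.from_euler('xyz',s['tcp_rot'],degrees=True).inv().apply(x))
f=pickle.load(open('w2.pkl','rb'))
n=480;im=rect(f,.474,-.0293,.137,n,.125); g=cv2.cvtColor(im,cv2.COLOR_BGR2GRAY).astype(float); g=cv2.GaussianBlur(g,(0,0),2)
G=np.hypot(cv2.Sobel(g,-1,1,0),cv2.Sobel(g,-1,0,1)).clip(0,60)
R=15/np.cos(np.pi/6)/.125
best=[]
for a in range(0,60,2):
  b=(-1,)
  for cx in range(220,252,2):
    for cy in range(228,262,2):
      k=np.radians(a+60*np.arange(7)); P=np.c_[cx+R*np.cos(k),cy-R*np.sin(k)]
      # visible-edge sum
      u=np.linspace(.05,.95,20)[:,None,None]; Q=(P[:-1]*(1-u)+P[1:]*u).reshape(-1,2).round().astype(int)
      v=G[Q[:,1],Q[:,0]].mean()
      if v>b[0]: b=(v,a,cx,cy)
  best.append(b)
print(sorted(best)[::-1][:8])
b=sorted(best)[-1];k=np.radians(b[1]+60*np.arange(7))
cv2.polylines(im,[np.c_[b[2]+R*np.cos(k),b[3]-R*np.sin(k)].round().astype(np.int32)],True,(0,0,255),1)
cv2.imwrite('pics/hex.png',im)
E
```

```text
4.25 [-2.635e+01  1.003e+01 -2.011e+01  5.993e+01  2.000e-02 -9.964e+01] [ 0.43535761 -0.14494634  0.17147086] [ 1.79936817e+02  2.69939068e-02 -1.06719772e+02] [0.06298666 0.58278489 0.92920848] [-0.01865218  0.00716857 -0.0299757 ]
tool delta cm [ 0.31806827 -0.30830411 10.34660388]
[(np.float64(31.442200490121), 2, 242, 260), (np.float64(31.161198652597534), 4, 242, 260), (np.float64(30.90485775799946), 0, 242, 260), (np.float64(30.494441808994498), 58, 240, 260), (np.float64(30.42187758890653), 56, 240, 260), (np.float64(30.33526858112441), 6, 242, 260), (np.float64(29.90795053847453), 54, 238, 260), (np.float64(29.77758706803063), 8, 242, 260)]
```

View pics/hex.png

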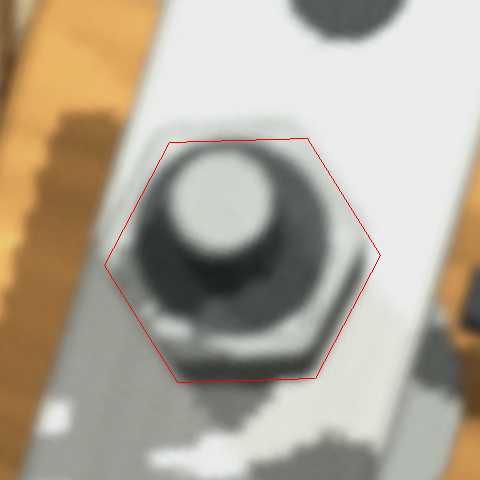

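The hexagon fit gives flats at about 2° mod 60 in the world, with the nut's centre at about (0.474, -0.029). Now I'll go down onto the knob and grip it.

send_rows --linear '[[0.3,-0.3,2],[0,0,2],[0,0,2],[0,0,2],[0,0,1.5],[0,0,0.8],[0,0,0],[0,0,0]]' --turn '[[0,0,0.6],[0,0,0],[0,0,0],[0,0,0],[0,0,0],[0,0,0],[0,0,0],[0,0,0]]'

```text
clock: 5.05
ee_pos: [0.4388, -0.1499, 0.0694]
tcp_rot: [-179.9, -0.0, -107.4]
force: [-0.1, -0.6, -0.0]
opening: 1.0
gripper_force: 0.0
```

send_rows --linear '[[0,0,0],[0,0,0],[0,0,0],[0,0,0],[0,0,0],[0,0,0],[0,0,0],[0,0,0],[0,0,0],[0,0,0]]' --turn '[[0,0,0],[0,0,0],[0,0,0],[0,0,0],[0,0,0],[0,0,0],[0,0,0],[0,0,0],[0,0,0],[0,0,0]]' --claw 1

```text
clock: 6.05
ee_pos: [0.4377, -0.1495, 0.0687]
tcp_rot: [180.0, -0.0, -107.4]
force: [-1.8, 0.1, 5.1]
opening: 0.233
gripper_force: 58.5
```

```bash
python3 - <<'E'
from h import *
s=robot.state(); print(s)
f=robot.grab_frame('side'); cv2.imwrite('pics/s3.png',cv2.resize(f['frame'][180:330,200:360,::-1],None,fx=3,fy=3))
E
```

```text
{'clock': 6.05, 'q': array([-2.67243525e+01,  1.58897413e+01, -2.93320285e+01,  4.47865240e+01,
       -1.02206892e-02, -9.93551012e+01]), 'qd': array([ 0.06439973, -0.01014869, -0.04976417,  0.05612474,  0.06879119,
       -0.05926818]), 'tau': array([ 5.17335080e-02, -3.46642363e+01,  2.21035498e+01, -9.87879261e-01,
        1.29783992e-01, -4.11257293e-03]), 'ee_pos': array([ 0.43766783, -0.14954882,  0.06867482]), 'tcp_rot': array([ 1.79990155e+02, -8.73657195e-03, -1.07369250e+02]), 'force': array([-1.77595326,  0.10657318,  5.12616984]), 'torque': array([ 0.15897628,  0.48739562, -0.06979142]), 'gripper_force': 58.478994369506836, 'opening': 0.2326640868005817}
```

View pics/s3.png

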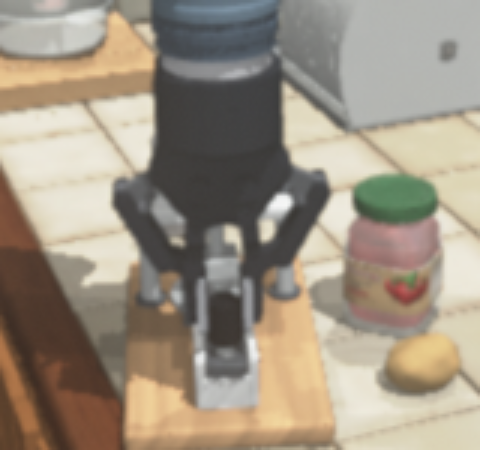

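The knob (picture at (222,318)) is held between the fingers. I'll push the fork home along tool -x.

send_rows --linear '[[-0.4,0,0],[-0.4,0,0],[-0.4,0,0],[-0.4,0,0],[-0.4,0,0],[-0.4,0,0],[-0.4,0,0],[-0.4,0,0],[-0.4,0,0],[0,0,0]]' --turn '[[0,0,0],[0,0,0],[0,0,0],[0,0,0],[0,0,0],[0,0,0],[0,0,0],[0,0,0],[0,0,0],[0,0,0]]'

```text
clock: 7.1
ee_pos: [0.4481, -0.1152, 0.0686]
tcp_rot: [180.0, -0.1, -107.4]
force: [-2.8, -0.3, 6.7]
opening: 0.231
gripper_force: 58.4
```

send_rows --linear '[[-0.2,0,0],[-0.2,0,0],[0,0,0]]' --turn '[[0,0,0],[0,0,0],[0,0,0]]'

```text
clock: 7.4
ee_pos: [0.4492, -0.1117, 0.0687]
tcp_rot: [180.0, -0.1, -107.4]
force: [-4.5, -0.8, 6.2]
opening: 0.232
gripper_force: 58.4
```

send_rows --linear '[[-0.2,0,0],[0,0,0],[0,0,0]]' --turn '[[0,0,0],[0,0,0],[0,0,0]]'

```text
clock: 7.7
ee_pos: [0.4498, -0.1099, 0.0687]
tcp_rot: [180.0, -0.1, -107.4]
force: [-2.9, -0.4, 5.6]
opening: 0.233
gripper_force: 58.5
```

send_rows --linear '[[-0.2,0,0],[0,0,0],[0,0,0]]' --turn '[[0,0,0],[0,0,0],[0,0,0]]'

```text
clock: 8.0
ee_pos: [0.45, -0.109, 0.0687]
tcp_rot: [179.9, -0.2, -107.4]
force: [-3.8, -4.1, 5.9]
opening: 0.233
gripper_force: 58.5
```

send_rows --linear '[[-0.2,0,0],[0,0,0],[0,0,0]]' --turn '[[0,0,0],[0,0,0],[0,0,0]]'

```text
clock: 8.3
ee_pos: [0.45, -0.109, 0.0687]
tcp_rot: [179.9, -0.5, -107.5]
force: [-6.4, -9.4, 6.7]
opening: 0.229
gripper_force: 58.5
```

The fork is against its stop. I'll ease off, release, rise and go over the nut.

send_rows --linear '[[0.3,0,0],[0,0,0],[0,0,0],[0,0,0],[0,0,0],[0,0,0],[0,0,0]]' --turn '[[0,0,0],[0,0,0],[0,0,0],[0,0,0],[0,0,0],[0,0,0],[0,0,0]]' --claw -1

```text
clock: 9.0
ee_pos: [0.4508, -0.1084, 0.0683]
tcp_rot: [-180.0, 0.0, -107.4]
force: [0.3, -1.6, -0.7]
opening: 1.003
gripper_force: 0.0
```

send_rows --linear '[[0,0,-2],[0,0,-3],[0,0,-3],[0,0,-3],[0,0,-2],[-2,0,0],[-2,0,0],[-2,0,0],[-2,0,0],[0,0,0]]' --turn '[[0,0,0],[0,0,0],[0,0,0],[0,0,0],[0,0,0],[0,0,0],[0,0,0],[0,0,0],[0,0,0],[0,0,0]]'

```text
clock: 10.0
ee_pos: [0.4749, -0.0305, 0.1982]
tcp_rot: [180.0, 0.0, -107.2]
force: [0.3, -0.0, 0.6]
opening: 1.001
gripper_force: 0.0
```

send_rows --linear '[[0,0,0],[0,0,0],[0,0,0],[0,0,0],[0,0,0],[0,0,0],[0,0,0],[0,0,0],[0,0,0],[0,0,0]]' --turn '[[0,0,-8],[0,0,-8],[0,0,-8],[0,0,-8],[0,0,-8],[0,0,-8],[0,0,-8],[0,0,-8],[0,0,-8],[0,0,-8]]'

```text
clock: 11.0
ee_pos: [0.4743, -0.033, 0.1982]
tcp_rot: [180.0, 0.0, -27.1]
force: [-0.5, 0.4, -0.1]
opening: 1.003
gripper_force: 0.0
```

send_rows --linear '[[0,0,0],[0,0,0]]' --turn '[[0,0,0],[0,0,0]]'

```text
clock: 11.2
ee_pos: [0.4744, -0.0326, 0.1983]
tcp_rot: [180.0, 0.0, -27.6]
force: [-0.2, -0.5, 0.8]
opening: 1.001
gripper_force: 0.0
```

```bash
python3 - <<'E'
from h import *
s=robot.state(); print(s['clock'],s['q'].round(2),s['ee_pos'],s['tcp_rot'],s['force'],s['torque'])
x=np.r_[.474,-.029,.108]-s['ee_pos']; print('tool delta cm',100*Ro.from_euler('xyz',s['tcp_rot'],degrees=True).inv().apply(x))
f=robot.grab_frame('top'); g=robot.grab_frame('side')
A=cv2.resize(f['frame'][220:320,265:390,::-1],(480,384)); B=cv2.resize(g['frame'][210:330,230:320,::-1],(288,384))
cv2.imwrite('pics/s4.png',np.hstack([A,B]))
E
```

```text
11.2 [-1.1580e+01  1.0920e+01 -1.4880e+01  6.4200e+01 -1.0000e-02 -1.6402e+02] [ 0.47442087 -0.03264796  0.19826024] [ 1.79988693e+02  1.76648298e-03 -2.75623850e+01] [-0.1564526  -0.53388037  0.79137934] [-0.00909462  0.02818868 -0.00509347]
tool delta cm [-0.20582844 -0.30570167  9.02597038]
```

View pics/s4.png

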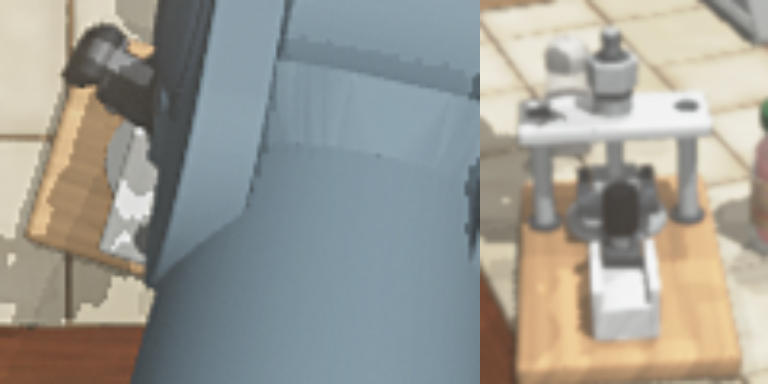

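The side view shows the fork home, with the knob at (622,205) close to the bridge. I'll descend on the nut and grip it.

send_rows --linear '[[-0.2,-0.3,0],[0,0,2],[0,0,2],[0,0,2],[0,0,1.5],[0,0,1],[0,0,0.5],[0,0,0],[0,0,0]]' --turn '[[0,0,0],[0,0,0],[0,0,0],[0,0,0],[0,0,0],[0,0,0],[0,0,0],[0,0,0],[0,0,0]]'

```text
clock: 12.2
ee_pos: [0.4747, -0.0286, 0.1089]
tcp_rot: [-180.0, -0.1, -27.4]
force: [-0.1, -0.7, -0.6]
opening: 1.003
gripper_force: 0.0
```

send_rows --linear '[[0,0,0],[0,0,0],[0,0,0],[0,0,0],[0,0,0],[0,0,0],[0,0,0],[0,0,0],[0,0,0],[0,0,0]]' --turn '[[0,0,0],[0,0,0],[0,0,0],[0,0,0],[0,0,0],[0,0,0],[0,0,0],[0,0,0],[0,0,0],[0,0,0]]' --claw 1

```text
clock: 13.2
ee_pos: [0.4743, -0.0289, 0.1087]
tcp_rot: [180.0, -0.0, -27.4]
force: [-2.7, -1.7, 5.3]
opening: 0.342
gripper_force: 60.0
```

```bash
cat > st.py <<'E'
from h import *
s=robot.state(); print(s['clock'],s['q'][5].round(2),s['ee_pos'].round(4),s['tcp_rot'].round(2),s['force'].round(2),s['torque'].round(3),s['opening'].round(3),s['tau'][5].round(3))
E
python3 st.py
```

```text
Traceback (most recent call last):
  File "st.py", line 2, in <module>
    s=robot.state(); print(s['clock'],s['q'][5].round(2),s['ee_pos'].round(4),s['tcp_rot'].round(2),s['force'].round(2),s['torque'].round(3),s['opening'].round(3),s['tau'][5].round(3))
                                                                                                                                             ^^^^^^^^^^^^^^^^^^
AttributeError: 'float' object has no attribute 'round'
```

```bash
sed -i "s/,s\['opening'\].round(3)//" st.py; python3 st.py
```

```text
13.2 -163.74 [ 0.4743 -0.0289  0.1087] [ 1.7998e+02 -4.0000e-02 -2.7380e+01] [-2.72 -1.7   5.3 ] [-0.216  0.402 -0.003] -0.023
```

send_rows --linear '[[0,0,0.005],[0,0,0.005],[0,0,0.005],[0,0,0.005]]' --turn '[[0,0,3],[0,0,3],[0,0,3],[0,0,3]]'

```text
clock: 13.6
ee_pos: [0.4743, -0.0288, 0.1086]
tcp_rot: [180.0, -0.0, -39.5]
force: [-2.1, -1.3, 5.4]
opening: 0.339
gripper_force: 60.2
```

```bash
python3 st.py
```

```text
13.6 -151.63 [ 0.4743 -0.0288  0.1086] [ 1.7999e+02 -4.0000e-02 -3.9480e+01] [-2.14 -1.32  5.42] [-0.234  0.431  0.12 ] -0.333
```

send_rows --linear '[[0,0,0.005],[0,0,0.005],[0,0,0.005],[0,0,0.005]]' --turn '[[0,0,3],[0,0,3],[0,0,3],[0,0,3]]'

```text
clock: 14.0
ee_pos: [0.4744, -0.0288, 0.1084]
tcp_rot: [-180.0, -0.0, -51.5]
force: [-1.6, -1.5, 5.4]
opening: 0.342
gripper_force: 60.2
```

```bash
python3 st.py
```

```text
14.0 -139.63 [ 0.4744 -0.0288  0.1084] [-1.7999e+02 -5.0000e-02 -5.1480e+01] [-1.55 -1.47  5.4 ] [-0.211  0.401  0.121] -0.333
```

send_rows --linear '[[0,0,0.005],[0,0,0.005],[0,0,0.005]]' --turn '[[0,0,3],[0,0,3],[0,0,3]]'

```text
clock: 14.3
ee_pos: [0.4742, -0.0285, 0.1082]
tcp_rot: [-180.0, 0.0, -60.4]
force: [-2.2, -0.8, 6.6]
opening: 0.342
gripper_force: 60.3
```

```bash
python3 st.py
```

```text
14.3 -130.66 [ 0.4742 -0.0285  0.1082] [-179.98    0.    -60.45] [-2.19 -0.82  6.64] [0.082 0.49  0.33 ] -0.115
```

send_rows --linear '[[0,0,0.005],[0,0,0.005],[0,0,0.005]]' --turn '[[0,0,3],[0,0,3],[0,0,3]]'

```text
clock: 14.6
ee_pos: [0.4742, -0.0284, 0.1081]
tcp_rot: [-180.0, 0.0, -69.4]
force: [-2.8, 0.0, 6.5]
opening: 0.339
gripper_force: 60.3
```

```bash
python3 st.py
```

```text
14.6 -121.68 [ 0.4742 -0.0284  0.1081] [-1.7997e+02  2.0000e-02 -6.9420e+01] [-2.75  0.02  6.53] [0.203 0.502 0.413] -0.04
```

send_rows --linear '[[0,0,0.005],[0,0,0.005],[0,0,0.005]]' --turn '[[0,0,3],[0,0,3],[0,0,3]]'

```text
clock: 14.9
ee_pos: [0.4743, -0.0283, 0.1079]
tcp_rot: [-180.0, 0.0, -78.4]
force: [-1.2, -0.1, 6.8]
opening: 0.338
gripper_force: 60.3
```

```bash
python3 st.py
```

```text
14.9 -112.68 [ 0.4743 -0.0283  0.1079] [-1.7996e+02  4.0000e-02 -7.8410e+01] [-1.23 -0.06  6.82] [0.228 0.434 0.434] 0.003
```

The bite came near yaw -55. I'm going on in small steps.

send_rows --linear '[[0,0,0.005],[0,0,0.005]]' --turn '[[0,0,3],[0,0,3]]'

```text
clock: 15.1
ee_pos: [0.4743, -0.0282, 0.1078]
tcp_rot: [-180.0, 0.0, -84.4]
force: [-2.4, -0.3, 6.0]
opening: 0.34
gripper_force: 60.3
```

```bash
python3 st.py
```

```text
15.1 -106.69 [ 0.4743 -0.0282  0.1078] [-1.7996e+02  5.0000e-02 -8.4410e+01] [-2.37 -0.27  6.04] [0.311 0.381 0.441] 0.032
```

send_rows --linear '[[0,0,0.005]]' --turn '[[0,0,3]]'

```text
clock: 15.2
ee_pos: [0.4744, -0.0282, 0.1078]
tcp_rot: [-180.0, 0.1, -87.4]
force: [-1.4, -0.5, 7.2]
opening: 0.348
gripper_force: 60.3
```

```bash
python3 st.py
```

```text
15.2 -103.69 [ 0.4744 -0.0282  0.1078] [-1.7996e+02  6.0000e-02 -8.7400e+01] [-1.43 -0.5   7.17] [0.331 0.35  0.479] 0.047
```

send_rows --linear '[[0,0,0.005],[0,0,0.005]]' --turn '[[0,0,3],[0,0,3]]'

```text
clock: 15.4
ee_pos: [0.4745, -0.0281, 0.1077]
tcp_rot: [-180.0, 0.1, -93.4]
force: [-1.4, 0.2, 6.4]
opening: 0.343
gripper_force: 60.3
```

```bash
python3 st.py
```

```text
15.4 -97.69 [ 0.4745 -0.0281  0.1077] [-1.7995e+02  7.0000e-02 -9.3400e+01] [-1.39  0.16  6.42] [0.322 0.316 0.528] 0.076
```

send_rows --linear '[[0,0,0],[0,0,0],[0,0,0]]' --turn '[[0,0,0],[0,0,0],[0,0,0]]'

```text
clock: 15.7
ee_pos: [0.4745, -0.0281, 0.1077]
tcp_rot: [-180.0, 0.1, -93.3]
force: [-1.8, 0.8, 5.7]
opening: 0.342
gripper_force: 60.2
```

```bash
python3 st.py
```

```text
15.7 -97.8 [ 0.4745 -0.0281  0.1077] [-1.7995e+02  7.0000e-02 -9.3290e+01] [-1.8   0.76  5.7 ] [0.334 0.283 0.332] 0.381
```

Torque and angle both put the washer about 0.5 mm down. I'll release, go back to the knob and grip it.

send_rows --linear '[[0,0,0],[0,0,0],[0,0,0],[0,0,0],[0,0,0],[0,0,0],[0,0,0]]' --turn '[[0,0,0],[0,0,0],[0,0,0],[0,0,0],[0,0,0],[0,0,0],[0,0,0]]' --claw -1

```text
clock: 16.4
ee_pos: [0.4742, -0.0286, 0.1072]
tcp_rot: [-180.0, 0.0, -93.4]
force: [0.7, -0.1, 0.3]
opening: 0.999
gripper_force: 0.0
```

send_rows --linear '[[0,0,-2],[0,0,-3],[0,0,-3],[0,0,-1],[0,0,0],[0,0,0],[2.8,0,0],[2.8,0,0],[2.8,0,0],[0,0,0]]' --turn '[[0,0,0],[0,0,0],[0,0,0],[0,0,0],[0,0,7],[0,0,7],[0,0,0],[0,0,0],[0,0,0],[0,0,0]]'

```text
clock: 17.4
ee_pos: [0.4482, -0.1109, 0.1965]
tcp_rot: [180.0, -0.1, -107.6]
force: [0.1, 0.6, -0.1]
opening: 0.998
gripper_force: 0.0
```

send_rows --linear '[[0,0,0],[0,0,0]]' --turn '[[0,0,0],[0,0,0]]'

```text
clock: 17.6
ee_pos: [0.449, -0.1081, 0.1968]
tcp_rot: [180.0, 0.0, -107.3]
force: [0.0, 0.2, 0.6]
opening: 1.0
gripper_force: 0.0
```

```bash
python3 st.py; python3 - <<'E'
from h import *
s=robot.state()
x=np.r_[.4503,-.1088,.0685]-s['ee_pos']; print('tool delta cm',100*Ro.from_euler('xyz',s['tcp_rot'],degrees=True).inv().apply(x))
E
```

```text
17.6 -94.1 [ 0.449  -0.1081  0.1968] [ 1.7996e+02  3.0000e-02 -1.0734e+02] [0.03 0.18 0.59] [-0.06   0.003  0.02 ] 0.002
tool delta cm [ 0.03282402 -0.14862822 12.82881862]
```

send_rows --linear '[[0,-0.15,3],[0,0,3],[0,0,3],[0,0,2],[0,0,1.3],[0,0,0.5],[0,0,0],[0,0,0]]' --turn '[[0,0,0],[0,0,0],[0,0,0],[0,0,0],[0,0,0],[0,0,0],[0,0,0],[0,0,0]]'

```text
clock: 18.4
ee_pos: [0.4512, -0.109, 0.0698]
tcp_rot: [-179.9, 0.0, -107.3]
force: [0.2, 0.3, 0.9]
opening: 1.001
gripper_force: 0.0
```

send_rows --linear '[[0,0,0],[0,0,0],[0,0,0],[0,0,0],[0,0,0],[0,0,0],[0,0,0],[0,0,0],[0,0,0],[0,0,0]]' --turn '[[0,0,0],[0,0,0],[0,0,0],[0,0,0],[0,0,0],[0,0,0],[0,0,0],[0,0,0],[0,0,0],[0,0,0]]' --claw 1

```text
clock: 19.4
ee_pos: [0.45, -0.1091, 0.0696]
tcp_rot: [180.0, -0.0, -107.4]
force: [-2.4, -0.3, 5.7]
opening: 0.234
gripper_force: 58.4
```

send_rows --linear '[[0.4,0,0],[0.5,0,0],[0.5,0,0],[0.5,0,0],[0.5,0,0],[0.5,0,0],[0.5,0,0],[0.5,0,0],[0.5,0,0],[0.3,0,0]]' --turn '[[0,0,0],[0,0,0],[0,0,0],[0,0,0],[0,0,0],[0,0,0],[0,0,0],[0,0,0],[0,0,0],[0,0,0]]'

```text
clock: 20.4
ee_pos: [0.4364, -0.1535, 0.0696]
tcp_rot: [180.0, 0.1, -107.4]
force: [-1.2, 2.7, 6.2]
opening: 0.235
gripper_force: 58.4
```

send_rows --linear '[[0.2,0,0],[0,0,0],[0,0,0]]' --turn '[[0,0,0],[0,0,0],[0,0,0]]'

```text
clock: 20.7
ee_pos: [0.4358, -0.1556, 0.0696]
tcp_rot: [180.0, 0.0, -107.4]
force: [-1.3, 2.0, 5.1]
opening: 0.233
gripper_force: 58.5
```

send_rows --linear '[[0.2,0,0],[0,0,0],[0,0,0]]' --turn '[[0,0,0],[0,0,0],[0,0,0]]'

```text
clock: 21.0
ee_pos: [0.4354, -0.157, 0.0696]
tcp_rot: [-180.0, 0.1, -107.4]
force: [-1.1, 4.0, 5.7]
opening: 0.231
gripper_force: 58.5
```

The fork has moved the full 50 mm out. I'll release, lift clear and look.

send_rows --linear '[[-0.05,0,0],[0,0,0],[0,0,0],[0,0,0],[0,0,0],[0,0,0],[0,0,0]]' --turn '[[0,0,0],[0,0,0],[0,0,0],[0,0,0],[0,0,0],[0,0,0],[0,0,0]]' --claw -1

```text
clock: 21.7
ee_pos: [0.4355, -0.1574, 0.0692]
tcp_rot: [180.0, 0.0, -107.4]
force: [-1.0, -0.2, -0.3]
opening: 0.996
gripper_force: 0.0
```

send_rows --linear '[[0,0,-2],[0,0,-3],[0,0,-3],[0,0,-3],[0,0,-3],[0,0,-2],[0,0,0],[0,0,0],[0,0,0]]' --turn '[[0,0,0],[0,0,0],[0,0,0],[0,0,0],[0,0,0],[0,0,0],[0,0,0],[0,0,0],[0,0,0]]'

```text
clock: 22.6
ee_pos: [0.4347, -0.157, 0.2278]
tcp_rot: [179.9, 0.0, -107.4]
force: [0.7, 0.7, 0.3]
opening: 1.001
gripper_force: 0.0
```

```bash
python3 st.py; python3 - <<'E'
from h import *
g=robot.grab_frame('side')
cv2.imwrite('pics/s5.png',cv2.resize(g['frame'][210:330,220:370,::-1],(750,600)))
E
```

```text
22.6 -100.37 [ 0.4347 -0.157   0.2278] [ 1.7987e+02  3.0000e-02 -1.0737e+02] [0.74 0.7  0.31] [ 0.006 -0.056  0.028] 0.0
```

View pics/s5.png

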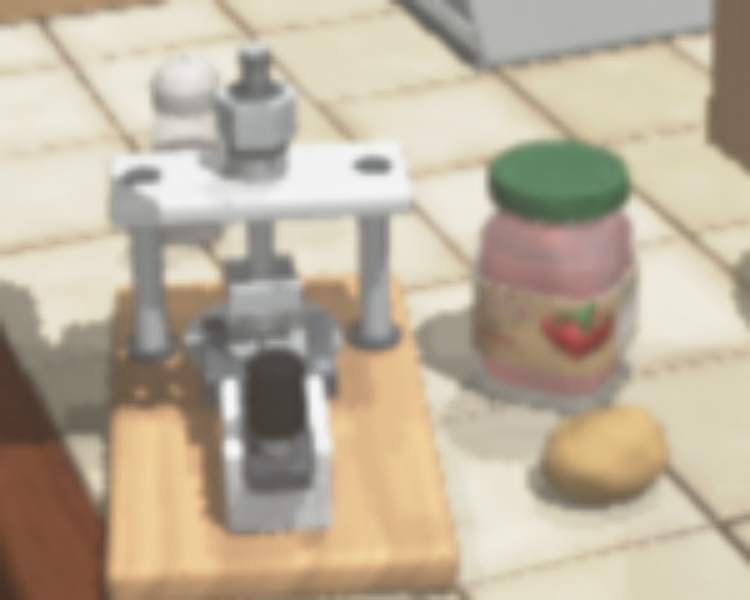

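The fork is out with its knob at (275,395), the collar is square, and the jar, shaker and potato haven't moved. I'm handing in.

```bash
python3 -c "
from workcell import robot
print(robot.close_job())"
```

```text
the job is handed in; nothing more can be done
None
```

I handed the job in at about 23 s; no verdict came back. The nut went about 33° past the bite, which puts the washer about 0.5 mm down by torque and angle. The fork is fully out, and in the last picture the screw's collar is square and the jar, shaker and potato look unmoved.

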